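# Hold a breakfast egg ready over its egg cup

## Robot

A 6-joint arm with a two-finger parallel gripper is mounted at the origin on a cart in front of the work surface, level with it; the furniture and walls round the work are solid. World frame = base frame: x ahead of the robot, y to its left, z up, the work surface at z = 0. Lengths are in m, angles in degrees, forces in N, time in s.
With the tool pointing down it reaches from about 0.3 to 0.75 m from the base axis. Payload 8.5 kg.
Tool frame: the origin (TCP) lies on the centre line of the jaws, within the pads' length; the fingertips stand 25 mm ahead of it and the grasp point (between the pads) lies 6 mm ahead of it; z points along the fingers, y is the line along which they close (so a half turn about z gives the same grasp; the last joint's range is limited). The gripper opens to 85 mm and grips with 20 to 120 N. Pads are 22 mm wide; open, the fingers measure 114 mm over their backs; the gripper's body (76 mm by 85 mm) begins 54 mm behind the grasp point. The pads swing forward as they close: fully open they stand 13 mm farther back than shut.
Start: joints at [62.722, 21.807, 74.336, -0, 83.858, -12.336], TCP at [0.142, 0.531, 0.256] pointing down, gripper open.
Joint ranges: [-178.18, 178.18], [-50.72, 133.34], [12.68, 142.11], [-81.47, 261.47], [9.98, 163.14], [-165.26, 165.26]. Speed limits (degrees/s): [136.94, 136.94, 180, 180, 180, 180].

## Interface

Orientations are given as a 3x3 rotation matrix whose columns are the frame's x, y, z axes.
In Python, from rig import telemetry, optics, env gives the robot as it stands.
- The arm moves only by the tool send_rows, never from a script. Its argument "deltas" is a list that holds one entry, the list of rows, each a list of 7 numbers: the shift along the tool's x, y, z in m, then the turn, a rotation vector about the tool's x, y, z in rad, then the opening, from -1 (shut) to 1 (fully open), so that 0 is half open. In form: [[[x, y, z, ax, ay, az, grip], ...]]. A call has 1 to 12 rows; each row shifts and turns the commanded pose from where the row before left it, along the tool's axes as they then stand; what a row does not reach is not made up. A row lasts 1/8 s, in which the tool goes at most 62.5 mm and 10.7 degrees, less where a joint would pass 70% of its speed; a pose out of reach is approached as far as the arm can. A call is refused whole if a number of a shift passes 0.0625 or a number of a turn 0.188, either way. A call with a gripper value outside its range is refused whole. The fingers move at their own pace and stop on an object; "squeeze" is the grip in N (left out, the last holds). Time passes only in rows, so rows that do not move let the fingers close. It gives the time, the measured TCP pose, the force, the opening and the grip force at its end, in the units of the state.
- telemetry.observe(): the state, without advancing time (a new reading comes with each control period).
- optics.get_image(name): name is "scene" or "side" or "wrist"; returns a dict with "image" (480x640x3 uint8, red, green, blue), "range_z" (480x640 float32, m along the optical axis (not along the pixel's ray), 0 where there is no reading), "K" (3x3 intrinsics, pixels), "k1" (the pictures are not rectified: a ray, as slopes to the right and down, at radius r is drawn at 1 + k1 r^2 times it, then the intrinsics apply), "rvec" (rotation vector, rad) and "tvec" (3), from world to camera coordinates, as OpenCV has them; the wrist camera has in their place "hand_eye" (4x4, takes a point from camera to tool coordinates, whose origin is the TCP and whose axes are the flange's). Camera axes: x right, y down, z forward; pixel columns grow to the right and rows downward; lengths in m; the calibration is good to about 2 mm. A picture is of the moment at which its call begins: read the wrist's pose just before it.
- env.close_job(): hands the job in; it is judged then, once.
The state is a dict: "time_s": time; "q": joint angles; "qvel": joint speeds; "joint_efforts": joint torques, N m; "position": TCP position; "tool_rot": TCP orientation; "ft_force": force on the tool from outside, world axes, zero at the start; "wrist_torque": the same for the moment, N m; "grip_width": finger opening in m; "gripper_force": force on a finger pad.
Only numpy, scipy, OpenCV 4.12 (cv2) and the standard library are available. Lean on these libraries where they do the work, as an engineer would, in place of code of your own. Each camera call takes 0.05 s, during which the arm holds its last target. There are 200 camera calls.

## Task

Take the brown egg out of the wire egg rack, gripping it lightly (a squeeze of more than 15 N cracks it), and carry it upright over the wooden spice tray to the white egg cup on the other side. Stop with the egg upright and centred over the cup, its lower end 1 to 2 cm above the rim and not touching it, and finish there while still holding it steady, ready to be lowered. Do not bump the cup or disturb the jars in the tray.

Things in the scene. Friction and masses are not known exactly. Their poses are not given: they have to be found in the camera images.
- egg_center (a point): Centre of the brown egg that stands on end in an end ring of the wire rack (other eggs, in the orange bowl, are not meant). Egg 49 mm tall as it stands, 43 mm across at its widest, which is at this point; about 60 g. Its x axis runs along the egg and points up at the start. Its shell cracks if squeezed with more than 15 N.
- egg_rack: Chrome wire egg rack fixed to the worktop: three rings 52 mm apart in a row along its x axis, each 37 mm across outside, tops 47 mm above the worktop; 157 mm long, end feet 67 mm wide. Origin on the worktop under the middle ring; z up. The egg stands in the ring nearest the robot, at x = -52 mm, its centre about 64 mm above the worktop; the other rings are empty. Both y sides of the egg are free for fingers.
- egg_cup_rim (a point): Centre of the mouth of the loose white egg cup, level with its rim, 60 mm above the worktop. Cup 49 mm across at the rim (43 mm inside), foot 46 mm with a blue band; z up. It stands on the other side of the spice tray from the egg rack, to the left or the right.
- spice_tray: Dark wooden open tray fixed to the worktop between egg rack and cup, 245 mm along its x axis (roughly away from the robot), 60 mm wide along its y, walls 30 mm high. Origin on the worktop under its middle; z up. Three jars stand in it, tops up to 112 mm above the worktop. Beyond it a wall cabinet hangs 0.43 m above the worktop, from about x = 0.6 m on: keep the wrist clear.
- jar_green: Glass spice jar with green label and black lid, 40 mm across, 105 mm tall, standing at the near end of the tray; origin at its underside. Leave alone.
- jar_black: Glass spice jar with black label and black lid, 41 mm across, 105 mm tall, standing in the middle of the tray; origin at its underside. Leave alone.
- salt: Glass salt shaker with grey cap, 44 mm across, 90 mm tall, standing at the far end of the tray; origin at its underside. Leave alone.
Not all that is in view belongs to the job. What is shaped like the part that bears egg_cup_rim but pink or turquoise is not meant.

How it is judged (in metres and radians):
On the way, in this order (a step that is already met when the one before it is completed fails the run):
1. the egg has been lifted clear of the rack in the fingers (height (world z) of egg_center above 0.1 m and contact force between the fingers and egg above 0.5 N), for 0.1 s.
2. the egg passes over the spice tray, above the jars (y of egg_center in the frame of spice_tray between -0.04 and 0.04 m and x of egg_center in the frame of spice_tray between -0.1225 and 0.1225 m and height (world z) of egg_center above 0.136 m and contact force between the fingers and egg above 0.5 N), for 0.04 s.
At the end, for the whole second after the job is handed in: The fingers hold the egg at rest, within 15 degrees of upright, its centre within 9 mm sideways of the cup's centre and its lower end 4 to 28 mm above the cup's rim, touching nothing but the fingers; the cup stands within 12 mm of where it was and the three jars within 20 mm, all upright (horizontal distance between egg_center and egg_cup_rim below 0.009 m and z of egg_center in the frame of egg_cup_rim between 0.0285 and 0.0525 m and angle between egg_center's own x axis and vertical below 0.26 rad and contact force between the fingers and egg above 0.5 N and contact force between egg and egg_cup below 0.05 N and linear speed of egg below 0.02 m/s and distance of egg_cup_rim from where it was at the start of the episode below 0.012 m and angle between each of egg_cup_rim, jar_green, jar_black, salt's own z axis and vertical below 0.1 rad and distance of each of jar_green, jar_black, salt from where it was at the start of the episode below 0.02 m); the arm keeps its last pose, push and grip.
It fails at once if the egg is squeezed with more than 15 N (contact force between the fingers and egg above 30 N).
It fails at once if the egg is tipped more than 40 degrees from upright (angle between egg_center's own x axis and vertical above 0.7 rad).
It fails at once if the egg strikes the spice tray or a jar (contact force between egg and spice_tray above 0.5 N or contact force between egg and jar_green above 0.5 N or contact force between egg and jar_black above 0.5 N or contact force between egg and salt above 0.5 N).
It fails at once if the cup is touched with the egg, pushed more than 12 mm or tipped (contact force between egg and egg_cup above 0.3 N or distance of egg_cup_rim from where it was at the start of the episode above 0.012 m or angle between egg_cup_rim's own z axis and vertical above 0.2 rad).
It fails at once if a jar in the tray is pushed more than 20 mm or tipped (distance of any of jar_green, jar_black, salt from where it was at the start of the episode above 0.02 m or angle between any of jar_green, jar_black, salt's own z axis and vertical above 0.25 rad).
It also fails if it takes over 45 s, if anything falls off the work surface, if the arm or the gripper's body presses on something with over 40 N, if the wrist force passes 120 N, or if a joint passes its speed limit or range.

## Working session

There is one attempt and no reset: what is moved stays moved. The work goes in short steps, Python scripts to look and compute and a tool call to move; the robot and the scene stay as the last step left them, time stands still between calls to the robot, and variables do not carry over. Pictures are saved under pics/ and viewed, at most 10 in all, crops included, and the job is handed in when it is done.

Besides the shell and the picture viewer there is one more tool, called after "Request:" as name(argument=value, ...) on one line, values as JSON. send_rows: Moves the arm, as the interface text tells. Its arguments: {"type":"object","properties":{"deltas":{"type":"array"},"squeeze":{"type":"number"}},"required":["deltas"]}

```bash
mkdir -p pics; cat > h.py <<'E'
import numpy as np, cv2
from rig import telemetry, optics, env
def cam(name):
    s=telemetry.observe(); d=optics.get_image(name)
    if name=="wrist":
        T=np.eye(4);T[:3,:3]=np.array(s["tool_rot"]);T[:3,3]=s["position"]
        C=T@np.array(d["hand_eye"]); d["R"]=C[:3,:3]; d["o"]=C[:3,3]
    else:
        R=cv2.Rodrigues(np.array(d["rvec"],float))[0]; d["R"]=R.T; d["o"]=-R.T@np.array(d["tvec"],float).ravel()
    return d
def ray(d,uv):
    k=np.array([float(d["k1"]),0,0,0,0])
    # radial model by k1 r^2 = OpenCV k1
    p=cv2.undistortPoints(np.array(uv,float).reshape(-1,1,2),np.array(d["K"],float),k).reshape(-1,2)
    return np.c_[p,np.ones(len(p))]
def plane(d,uv,z):
    v=ray(d,uv)@d["R"].T
    return d["o"]+v*((z-d["o"][2])/v[:,2])[:,None]
def pts(d,uv):
    uv=np.array(uv,int).reshape(-1,2); r=d["range_z"][uv[:,1],uv[:,0]]
    return (ray(d,uv)*r[:,None])@d["R"].T+d["o"], r>0
def save(d,n): cv2.imwrite("pics/"+n,cv2.cvtColor(d["image"],cv2.COLOR_RGB2BGR))
E
python3 - <<'E'
from h import *
for n in["scene","side","wrist"]:
    d=cam(n); save(d,n+"0.png"); print(n,d["o"].round(3),d["R"][:,2].round(2),d["k1"])
s=telemetry.observe(); print(s["time_s"],np.round(s["tool_rot"],3).tolist(),s["grip_width"])
E
```

```text
scene [-0.207  0.353  0.419] [ 0.82 -0.41 -0.41] -0.0806103738008874
side [0.359 0.909 0.853] [ 0.09 -0.76 -0.64] -0.026094406714259413
wrist [0.072 0.551 0.374] [ 0.28 -0.08 -0.96] -0.04101608771053441
0.15 [[-0.966, 0.258, -0.001], [0.258, 0.966, -0.001], [0.0, -0.001, -1.0]] 0.08524900203079298
```

View pics/scene0.png

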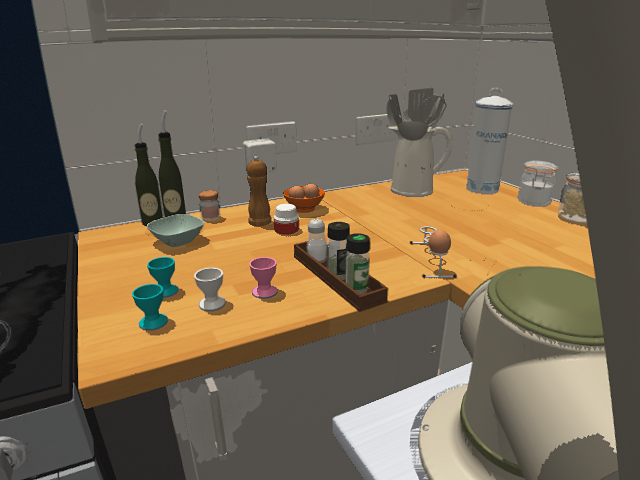

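View pics/side0.png

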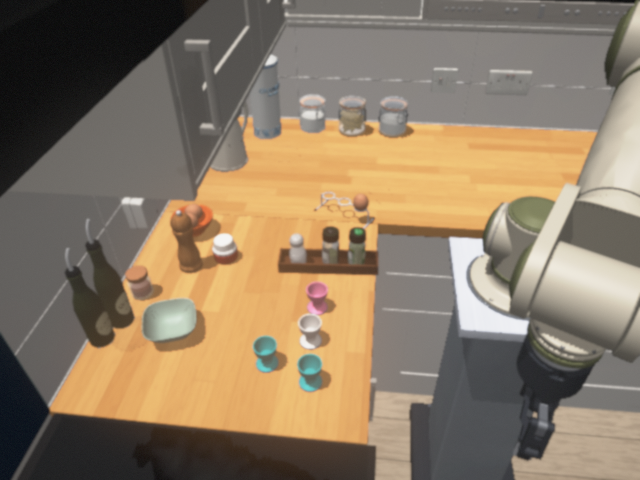

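The scene view shows the egg at (439,243), the white cup at (209,288) with a pink cup between it and the tray, and the tray running from (298,248) to (383,298). The side view shows the egg at (361,202), the white cup at (310,330), and the jars at (297,248), (331,245) and (357,245).

```bash
cat > m.py <<'E'
from h import *
def comp(mask,box):
    m=np.zeros(mask.shape,np.uint8); x0,y0,x1,y1=box; m[y0:y1,x0:x1]=mask[y0:y1,x0:x1]
    n,l,st,c=cv2.connectedComponentsWithStats(m); i=1+np.argmax(st[1:,4]); return l==i,st[i],c[i]
S={n:cam(n) for n in["scene","side"]}
def tri(a,b):
    A=[];B=[]
    for n,uv in(("scene",a),("side",b)):
        d=S[n]; v=(ray(d,[uv])@d["R"].T)[0]; v/=np.linalg.norm(v); P=np.eye(3)-np.outer(v,v); A.append(P);B.append(P@d["o"])
    x=np.linalg.solve(A[0]+A[1],B[0]+B[1]); return x.round(4),[round(float(np.linalg.norm(A[i]@x-B[i])),4) for i in(0,1)]
def hsv(n): return cv2.cvtColor(S[n]["image"],cv2.COLOR_RGB2HSV)
E
python3 - <<'E'
from m import *
E={"scene":(422,222,456,262),"side":(350,190,372,214)}
C={"scene":(190,262,230,314),"side":(294,312,328,352)}
ce={}
for n in S:
    h=hsv(n); print(n,"egg hsv",h[240,440] if n=="scene" else h[202,361], "bg", h[225,480] if n=="scene" else h[180,380])
    em=((h[...,0]<14)&(h[...,1]>60)&(h[...,2]>40)).astype(np.uint8)
    m,st,c=comp(em,E[n]); ce[n]=c; P,ok=pts(S[n],np.argwhere(m)[:,::-1]); P=P[ok]
    print("egg",st,c.round(1),np.median(P,0).round(3),P.min(0).round(3),P.max(0).round(3))
    wm=((h[...,1]<60)&(h[...,2]>60)).astype(np.uint8)
    m,st,c=comp(wm,C[n]); P,ok=pts(S[n],np.argwhere(m)[:,::-1]);P=P[ok]
    R=P[(P[:,2]>.054)&(P[:,2]<.068)]
    print("cup",st,c.round(1),P.min(0).round(3),P.max(0).round(3),"rim",R.min(0).round(3),R.max(0).round(3))
    F=P[P[:,2]<.02];print("foot",F.mean(0).round(3))
print(tri(ce["scene"],ce["side"]))
# jars: points between z .08 and .12
d=S["side"]; uv=np.stack(np.meshgrid(np.arange(270,390),np.arange(215,285)),-1).reshape(-1,2)
P,ok=pts(d,uv)
for nm,(a,b) in dict(salt=(287,308),blk=(320,342),grn=(347,368)).items():
    s=ok&(uv[:,0]>a)&(uv[:,0]<b)&(P[:,2]>.07)&(P[:,2]<.13); q=P[s]; print(nm,q.mean(0).round(3),q.min(0).round(3),q.max(0).round(3))
for n,ps in dict(scene=[(298,248),(383,298)],side=[(280,252),(378,254),(280,270),(378,272)]).items(): print(n,plane(S[n],ps,.03).round(3).tolist())
E
```

```text
scene egg hsv [ 11 136 150] bg [ 17 169 220]
egg [428 230  23  24 419] [439.4 241.4] [ 0.379 -0.193  0.07 ] [ 0.368 -0.216  0.046] [ 0.404 -0.18   0.088]
cup [194 268  32  43 921] [209.8 287.9] [ 0.446  0.203 -0.003] [0.608 0.251 0.061] rim [0.446 0.204 0.054] [0.497 0.251 0.061]
foot [0.466 0.229 0.007]
side egg hsv [ 11 119 186] bg [ 18 130 238]
egg [352 194  16  18 201] [360.2 202.3] [ 0.389 -0.19   0.072] [ 0.371 -0.214  0.044] [ 0.412 -0.179  0.089]
cup [298 312  24  37 667] [309.9 330.3] [ 0.447  0.147 -0.004] [0.505 0.252 0.064] rim [0.447 0.203 0.054] [0.493 0.252 0.064]
foot [0.471 0.229 0.007]
(array([ 0.3894, -0.2014,  0.0642]), [0.0005, 0.0005])
salt [ 0.531 -0.     0.086] [ 0.516 -0.017  0.07 ] [0.548 0.01  0.099]
blk [ 0.449 -0.005  0.098] [ 0.43  -0.034  0.07 ] [0.469 0.009 0.115]
grn [ 0.388 -0.008  0.099] [ 0.369 -0.037  0.07 ] [0.408 0.006 0.115]
scene [[0.554, 0.024, 0.03], [0.313, -0.022, 0.03]]
side [[0.578, -0.018, 0.03], [0.336, -0.034, 0.03], [0.566, 0.046, 0.03], [0.334, 0.031, 0.03]]
```

Request:
send_rows(deltas=[[[0,0,0,0,0,-0.13,1],[0,0,0,0,0,-0.13,1],[-0.04,-0.04,0,0,0,0,1],[-0.05,-0.05,0,0,0,0,1],[-0.05,-0.05,0,0,0,0,1],[-0.05,-0.05,0,0,0,0,1],[-0.05,-0.05,0,0,0,0,1],[-0.04,-0.04,0,0,0,0,1],[0,0,0,0,0,0,1],[0,0,0,0,0,0,1]]])

```text
time_s: 1.5
position: [0.3981, 0.2745, 0.2562]
tool_rot: [[-1.0, 0.001, -0.001], [0.001, 1.0, 0.0], [0.001, 0.0, -1.0]]
ft_force: [-0.2, 0.6, -0.6]
grip_width: 0.0852
gripper_force: 0.0
```

```bash
python3 - <<'E'
from h import *
s=telemetry.observe(); print(s["time_s"],np.round(s["position"],4),np.round(s["tool_rot"],3).tolist(),s["ft_force"])
d=cam("wrist"); save(d,"w1.png"); np.savez("w1.npz",image=d["image"],range_z=d["range_z"],K=d["K"],k1=d["k1"],R=d["R"],o=d["o"])
E
```

```text
1.5 [0.3981 0.2745 0.2562] [[-1.0, 0.001, -0.001], [0.001, 1.0, 0.0], [0.001, 0.0, -1.0]] [-0.18917313  0.58550348 -0.61216174]
```

View pics/w1.png

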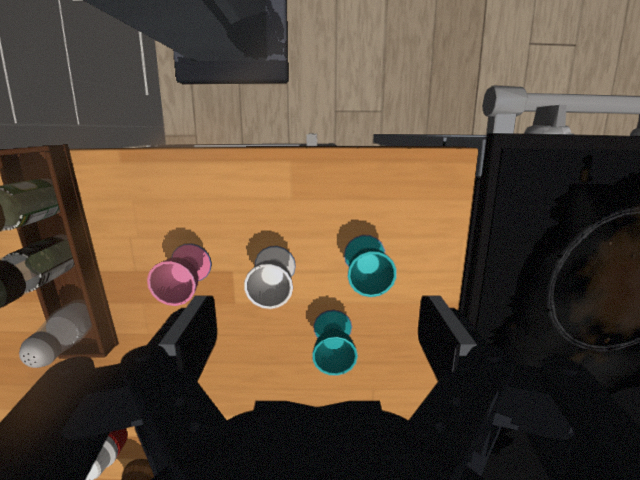

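The white cup's rim ellipse is centred near (269,285), with pink at (174,282), teal at (371,273) and (335,354), and the tray on the left. I'll measure the rim, then move toward the egg.

```bash
python3 - <<'E'
from h import *
d=dict(np.load("w1.npz"))
uv=np.stack(np.meshgrid(np.arange(235,305),np.arange(240,320)),-1).reshape(-1,2)
P,ok=pts(d,uv); s=ok&(P[:,2]>.05)&(P[:,2]<.07); q=P[s]
print("cup depth",q.min(0).round(4),q.max(0).round(4),((q.min(0)+q.max(0))/2).round(4))
h=cv2.cvtColor(d["image"],cv2.COLOR_RGB2HSV); m=((h[...,1]<50)&(h[...,2]>90)).astype(np.uint8)*255
print(h[285,247],h[303,269],h[285,269])
b=np.zeros_like(m); b[258:312,240:300]=m[258:312,240:300]
c=max(cv2.findContours(b,cv2.RETR_EXTERNAL,cv2.CHAIN_APPROX_NONE)[0],key=cv2.contourArea).reshape(-1,2)
r=plane(d,c,.06); 
# circle fit of contour portion on the rim (rows > 280)
k=c[:,1]>278; A=np.c_[2*r[k,:2],np.ones(k.sum())]; x=np.linalg.lstsq(A,(r[k,:2]**2).sum(1),rcond=None)[0]
print("circle",x[:2],np.sqrt(x[2]+x[0]**2+x[1]**2))
print("pink",plane(d,[(174,282)],.06).round(3))
E
```

```text
cup depth [0.4482 0.2035 0.05  ] [0.4965 0.2508 0.0617] [0.4724 0.2272 0.0559]
[ 20   7 108] [23 13 78] [ 17  13 136]
circle [0.47221123 0.22707842] 0.023385588839871175
pink [[0.468 0.134 0.06 ]]
```

Request:
send_rows(deltas=[[[0,-0.04,0,0,0,0,1],[0,-0.06,0,0,0,0,1],[0,-0.06,0,0,0,0,1],[0,-0.06,0,0,0,0,1],[0.01,-0.06,0,0,0,0,1],[0.02,-0.06,0,0,0,0,1],[0.02,-0.06,0,0,0,0,1],[0.01,-0.04,0,0,0,0,1],[0,-0.03,0,0,0,0,1],[0,0,0,0,0,0,1],[0,0,0,0,0,0,1]]])

```text
time_s: 2.92
position: [0.3387, -0.1928, 0.2563]
tool_rot: [[-1.0, -0.001, -0.0], [-0.001, 1.0, 0.0], [0.0, 0.0, -1.0]]
ft_force: [-0.8, 0.2, -0.2]
grip_width: 0.0858
gripper_force: 0.0
```

```bash
python3 - <<'E'
from h import *
s=telemetry.observe(); print(s["time_s"],np.round(s["position"],4),np.round(s["tool_rot"],3).tolist(),s["ft_force"])
d=cam("wrist"); save(d,"w2.png"); np.savez("w2.npz",image=d["image"],range_z=d["range_z"],K=d["K"],k1=d["k1"],R=d["R"],o=d["o"])
E
```

```text
2.925 [ 0.3387 -0.1928  0.2563] [[-1.0, -0.001, -0.0], [-0.001, 1.0, 0.0], [0.0, 0.0, -1.0]] [-0.79392362  0.1755153  -0.22780794]
```

View pics/w2.png

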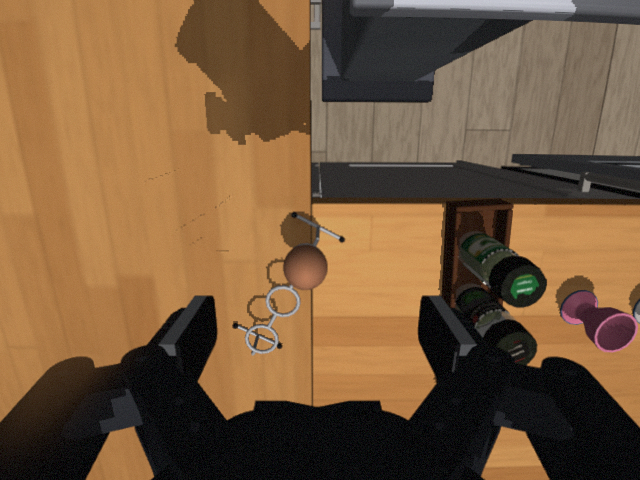

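The egg is at (306,267), the empty rings at (284,301) and (262,339), and the feet at (293,214)–(342,240) and (236,325)–(280,346), so the rack is yawed.

```bash
python3 - <<'E'
from h import *
d=dict(np.load("w2.npz"))
r=plane(d,[(284,301),(262,339)],.0455); f=plane(d,[(293,214),(342,240),(236,325),(280,346)],.004)
print(r.round(4),f.round(4))
print("ring spacing",np.linalg.norm(r[1]-r[0]))
v=r[1]-r[0];print("yaw",np.degrees(np.arctan2(v[1],v[0])), [np.degrees(np.arctan2(*(f[j]-f[i])[:2]))for i,j in((0,1),(2,3))],np.linalg.norm(f[0]-f[1]))
w=(f[2]+f[3]-f[0]-f[1])/2; print("feet axis",w,np.degrees(np.arctan2(w[1],w[0])),"egg from rings",2*r[0]-r[1], "mid feet",f.mean(0))
h=cv2.cvtColor(d["image"],cv2.COLOR_RGB2HSV)
print(h[267,306])
m=((h[...,0]<14)&(h[...,1]>60)).astype(np.uint8); m[:235]=0;m[300:]=0;m[:,:275]=0;m[:,335:]=0
m=cv2.morphologyEx(m,cv2.MORPH_OPEN,np.ones((7,7)))
c=max(cv2.findContours(m,0,1)[0],key=cv2.contourArea); e=cv2.fitEllipse(c); print(e, plane(d,[e[0]],.064).round(4))
uv=np.argwhere(m)[:,::-1]; P,ok=pts(d,uv); P=P[ok]; print(P.min(0).round(3),P.max(0).round(3))
# sphere fit
A=np.c_[2*P,np.ones(len(P))]; x=np.linalg.lstsq(A,(P**2).sum(1),rcond=None)[0]; print("sphere",x[:3].round(4),np.sqrt(x[3]+(x[:3]**2).sum()))
E
```

```text
[[ 0.4366 -0.2262  0.0455]
 [ 0.4828 -0.2516  0.0455]] [[ 0.3527 -0.2179  0.004 ]
 [ 0.3825 -0.1637  0.004 ]
 [ 0.4908 -0.2898  0.004 ]
 [ 0.5201 -0.2373  0.004 ]]
ring spacing 0.052689822551286535
yaw -28.758270987961104 [np.float64(28.7561314876941), np.float64(29.21558044127849)] 0.061849398624004785
feet axis [ 0.13784887 -0.07278529  0.        ] -27.834405400189535 egg from rings [ 0.39043223 -0.20089922  0.0455    ] mid feet [ 0.4365169  -0.22717597  0.004     ]
[ 10 127 154]
((304.84075927734375, 268.3907470703125), (41.37454605102539, 42.79180908203125), 96.1921615600586) [[ 0.3922 -0.2033  0.064 ]]
[ 0.369 -0.227 -0.001] [ 0.445 -0.183  0.09 ]
sphere [ 0.3993 -0.2037  0.0487] 0.03785147928586486
```

Request:
send_rows(deltas=[[[-0.025,-0.004,0,0,0,0,1],[-0.027,-0.005,0,0,0,0,1],[0,0,0,0,0,0.166,1],[0,0,0,0,0,0.166,1],[0,0,0,0,0,0.166,1],[0,0,0.03,0,0,0,1],[0,0,0.04,0,0,0,1],[0,0,0.03,0,0,0,1],[0,0,0,0,0,0,1],[0,0,0,0,0,0,1]]], squeeze=20)

```text
time_s: 4.22
position: [0.3911, -0.2029, 0.1575]
tool_rot: [[-0.879, 0.477, 0.001], [0.477, 0.879, -0.001], [-0.002, -0.0, -1.0]]
ft_force: [0.3, 0.1, 0.6]
grip_width: 0.0855
gripper_force: 0.0
```

```bash
python3 - <<'E'
from h import *
s=telemetry.observe(); print(s["time_s"],np.round(s["position"],4),np.round(s["tool_rot"],3).tolist(),s["ft_force"],s["gripper_force"])
d=cam("wrist"); save(d,"w3.png"); np.savez("w3.npz",image=d["image"],range_z=d["range_z"],K=d["K"],k1=d["k1"],R=d["R"],o=d["o"])
E
```

```text
4.225 [ 0.3911 -0.2029  0.1575] [[-0.879, 0.477, 0.001], [0.477, 0.879, -0.001], [-0.002, -0.0, -1.0]] [0.26245585 0.07579628 0.55355136] 0.0
```

View pics/w3.png

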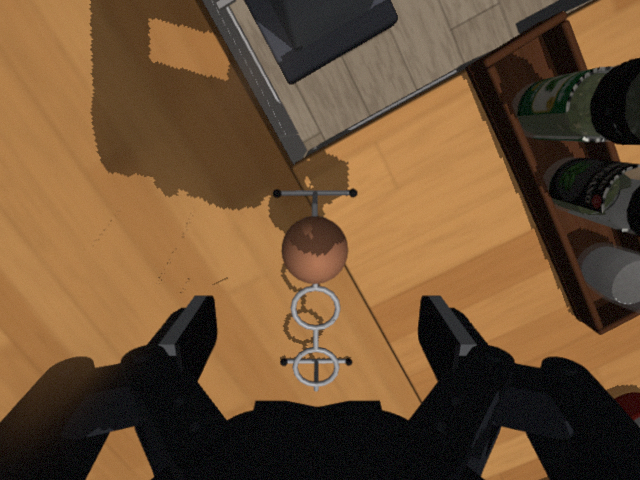

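The egg is at (315,249) with radius about 33 px, the rack is vertical in the image and the jaws straddle it around column 317, so alignment is good.

```bash
python3 - <<'E'
from h import *
d=dict(np.load("w3.npz")); s=telemetry.observe()
for z in(.064,.067):
    p=plane(d,[(315,249),(315,309),(316,368)],z if z==.064 else .0455); print(p.round(4))
    print((np.array(s["tool_rot"]).T@(p-np.array(s["position"])).T).T.round(4))
E
```

```text
[[ 0.3906 -0.2026  0.064 ]
 [ 0.4285 -0.2233  0.064 ]
 [ 0.471  -0.2456  0.064 ]]
[[ 0.0009  0.0003  0.0936]
 [-0.0423  0.0002  0.0938]
 [-0.0902  0.0009  0.0939]]
[[ 0.3962 -0.2058  0.0455]
 [ 0.4374 -0.2283  0.0455]
 [ 0.4836 -0.2526  0.0455]]
[[-5.400e-03  2.000e-04  1.122e-01]
 [-5.240e-02  1.000e-04  1.123e-01]
 [-1.045e-01  8.000e-04  1.124e-01]]
```

Request:
send_rows(deltas=[[[0.001,0,0.02,0,0,0,1],[0,0,0.03,0,0,0,1],[0,0,0.02,0,0,0,1],[0,0,0.01,0,0,0,0.7],[0,0,0.0095,0,0,0,0.4],[0,0,0,0,0,0,0.3],[0,0,0,0,0,0,0.2],[0,0,0,0,0,0,0.2],[0,0,0,0,0,0,0.2]]], squeeze=20)

```text
time_s: 5.4
position: [0.3897, -0.2028, 0.0671]
tool_rot: [[-0.878, 0.478, 0.0], [0.478, 0.878, -0.0], [-0.001, -0.0, -1.0]]
ft_force: [-0.7, 0.7, 0.2]
grip_width: 0.0514
gripper_force: 0.0
```

Request:
send_rows(deltas=[[[0,0,0,0,0,0,0.12],[0,0,0,0,0,0,0.08],[0,0,0,0,0,0,0.05],[0,0,0,0,0,0,0.03],[0,0,0,0,0,0,0.02],[0,0,0,0,0,0,0.02]]])

```text
time_s: 6.15
position: [0.3896, -0.2029, 0.0669]
tool_rot: [[-0.878, 0.478, 0.0], [0.478, 0.878, -0.0], [-0.0, -0.0, -1.0]]
ft_force: [-1.3, -2.7, 1.9]
grip_width: 0.0435
gripper_force: 1.6
```

Request:
send_rows(deltas=[[[0,0,0,0,0,0,0.01],[0,0,0,0,0,0,0.0],[0,0,0,0,0,0,0.0]]])

```text
time_s: 6.52
position: [0.3896, -0.203, 0.0669]
tool_rot: [[-0.878, 0.478, 0.0], [0.478, 0.878, -0.001], [-0.0, -0.001, -1.0]]
ft_force: [-3.1, -3.5, 2.8]
grip_width: 0.0426
gripper_force: 2.6
```

Request:
send_rows(deltas=[[[0,-0.001,0,0,0,0,0.0],[0,0,0,0,0,0,-0.01],[0,0,0,0,0,0,-0.01]]])

```text
time_s: 6.9
position: [0.3891, -0.2035, 0.0668]
tool_rot: [[-0.878, 0.478, 0.0], [0.478, 0.878, 0.0], [0.0, 0.0, -1.0]]
ft_force: [0.0, -1.6, 1.4]
grip_width: 0.0423
gripper_force: 2.0
```

Request:
send_rows(deltas=[[[0,-0.0005,0,0,0,0,-0.02],[0,0,0,0,0,0,-0.03],[0,0,0,0,0,0,-0.03]]])

```text
time_s: 7.28
position: [0.389, -0.2038, 0.0669]
tool_rot: [[-0.878, 0.478, 0.0], [0.478, 0.878, 0.0], [-0.0, 0.0, -1.0]]
ft_force: [1.4, 1.7, 3.2]
grip_width: 0.0417
gripper_force: 9.9
```

Request:
send_rows(deltas=[[[0,0,-0.002,0,0,0,-0.03],[0,0,-0.005,0,0,0,-0.03],[0,0,-0.01,0,0,0,-0.03],[0,0,-0.01,0,0,0,-0.03]]])

```text
time_s: 7.78
position: [0.3889, -0.2041, 0.0946]
tool_rot: [[-0.878, 0.478, 0.0], [0.478, 0.878, -0.0], [-0.0, -0.0, -1.0]]
ft_force: [-0.3, 0.3, -0.9]
grip_width: 0.0415
gripper_force: 9.9
```

Request:
send_rows(deltas=[[[0,0,-0.015,0,0,0,-0.03],[0,0,-0.025,0,0,0,-0.03],[0,0,-0.025,0,0,0,-0.03],[0,0,-0.025,0,0,0,-0.03],[0,0,-0.015,0,0,0,-0.03],[0.003,0.01,0,0,0,0,-0.03],[0.006,0.02,0,0,0,0,-0.03],[0.0095,0.03,0,0,0,0,-0.03],[0.0095,0.03,0,0,0,0,-0.03]]])

```text
time_s: 8.9
position: [0.407, -0.11, 0.1983]
tool_rot: [[-0.878, 0.479, -0.001], [0.479, 0.878, 0.001], [0.001, 0.0, -1.0]]
ft_force: [1.3, -0.4, -0.2]
grip_width: 0.0415
gripper_force: 9.9
```

```bash
python3 - <<'E'
from h import *
d=cam("wrist"); save(d,"w4.png")
E
```

```text
(no output)
```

View pics/w4.png

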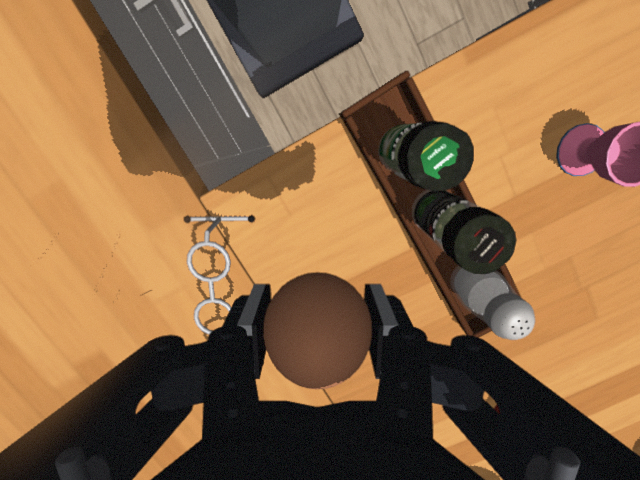

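The egg is held between the pads at (318,330), and the jars are standing undisturbed. Continue across.

Request:
send_rows(deltas=[[[0.0095,0.03,0,0,0,0,-0.03],[0.0095,0.03,0,0,0,0,-0.03],[0.0095,0.03,0,0,0,0,-0.03],[0.0095,0.03,0,0,0,0,-0.03],[0.0095,0.03,0,0,0,0,-0.03],[0.0095,0.03,0,0,0,0,-0.03],[0.0095,0.03,0,0,0,0,-0.03],[0.0095,0.03,0,0,0,0,-0.03],[0.007,0.022,0,0,0,0,-0.03],[0.005,0.015,0,0,0,0,-0.03],[0,0,0,0,0,0,-0.03],[0,0,0,0,0,0,-0.03]]])

```text
time_s: 10.45
position: [0.4623, 0.1733, 0.1987]
tool_rot: [[-0.878, 0.479, -0.0], [0.479, 0.878, -0.0], [0.0, -0.0, -1.0]]
ft_force: [0.3, -1.0, -1.0]
grip_width: 0.0418
gripper_force: 9.9
```

```bash
python3 - <<'E'
from m import *
for n in S: save(S[n],n+"5.png"); 
d=cam("wrist"); save(d,"w5.png"); np.savez("w5.npz",image=d["image"],range_z=d["range_z"],K=d["K"],k1=d["k1"],R=d["R"],o=d["o"])
a=[cv2.imread("pics/"+f) for f in("scene5.png","side5.png")]
cv2.imwrite("pics/c5.png",np.hstack([cv2.resize(a[0][150:350,110:310],(400,400)),cv2.resize(a[1][240:380,240:380],(400,400))]))
E
```

```text
(no output)
```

View pics/c5.png

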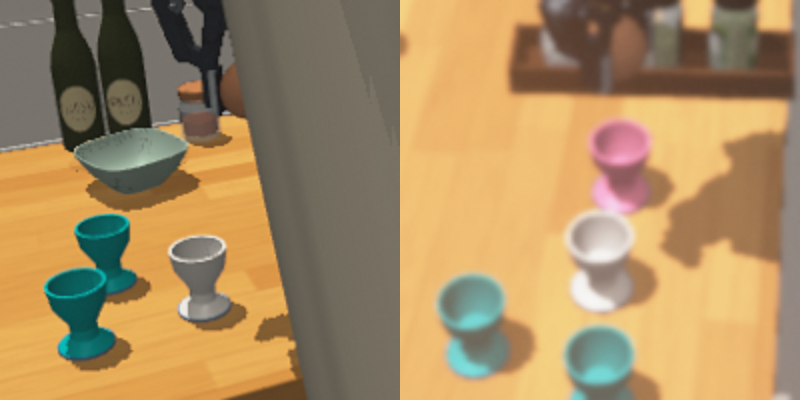

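View pics/w5.png

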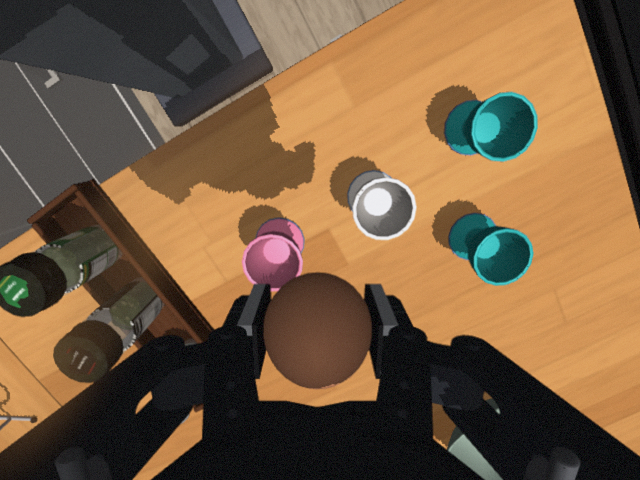

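The white rim is at (384,209), pink at (273,262), and the egg in the jaws at (318,330). All cups are undisturbed.

```bash
python3 - <<'E'
from h import *
d=dict(np.load("w5.npz")); s=telemetry.observe(); R=np.array(s["tool_rot"]);t=np.array(s["position"])
h=cv2.cvtColor(d["image"],cv2.COLOR_RGB2HSV)
m=((h[...,0]<16)&(h[...,1]>60)&(h[...,2]>30)).astype(np.uint8); b=np.zeros_like(m); b[265:400,262:376]=m[265:400,262:376]
e=cv2.fitEllipse(max(cv2.findContours(b,0,1)[0],key=cv2.contourArea)); print(e)
p=plane(d,[e[0]],t[2]-.003)[0]
uv=np.argwhere(b)[:,::-1];P,ok=pts(d,uv);Q=(P[ok]-t)@R; print("egg tool pts",np.percentile(Q,[1,50,99],axis=0).round(4).tolist())
print("egg",p.round(4),((p-t)@R).round(4))
c=plane(d,[(384,209)],.06)[0]; print("cup",c.round(4))
uv=np.stack(np.meshgrid(np.arange(345,420),np.arange(170,245)),-1).reshape(-1,2);P,ok=pts(d,uv);q=P[ok&(P[:,2]>.054)&(P[:,2]<.07)];print(q.min(0).round(4),q.max(0).round(4))
E
```

```text
((321.059326171875, 337.3642272949219), (122.51123046875, 156.45718383789062), 13.636268615722656)
egg tool pts [[-0.2124, -0.0557, -0.0215], [0.0034, 0.0024, -0.0087], [0.0199, 0.0604, 0.2001]]
egg [0.4688 0.1731 0.1959] [-0.0055  0.003   0.003 ]
cup [0.4723 0.2269 0.06  ]
[0.449  0.2033 0.054 ] [0.4965 0.2503 0.0621]
```

```bash
python3 - <<'E'
from h import *
d=dict(np.load("w5.npz")); s=telemetry.observe(); R=np.array(s["tool_rot"]);t=np.array(s["position"])
for px in[(318,330)]:
    p=plane(d,[px],t[2]-.003)[0]; print("egg",p.round(4),((p-t)@R).round(4))
uv=np.stack(np.meshgrid(np.arange(270,368),np.arange(276,386)),-1).reshape(-1,2);P,ok=pts(d,uv);Q=(P[ok]-t)@R
Q=Q[(np.abs(Q[:,0])<.025)&(np.abs(Q[:,1])<.0195)&(Q[:,2]<.003)]; print(Q.min(0).round(4),Q.max(0).round(4))
A=np.c_[2*Q[:,:2],-2*Q[:,2],-Q[:,2]**2,np.ones(len(Q))]
x=np.linalg.lstsq(A,(Q[:,:2]**2).sum(1),rcond=None)[0]; print("ellipsoid xy",x[:2].round(4))
print("cup in tool",((np.array([.4724,.227,.06])-t)@R).round(4), s["gripper_force"],t)
E
```

```text
egg [0.4652 0.1737 0.1959] [-0.0021  0.0018  0.003 ]
[-0.0143 -0.0168 -0.0229] [0.0208 0.0195 0.003 ]
ellipsoid xy [-0.0009  0.0014]
cup in tool [0.0172 0.052  0.1389] 9.928490282327402 [0.46253694 0.17312041 0.19886104]
```

Request:
send_rows(deltas=[[[0.006,0.017,0,0,0,0,-0.03],[0.007,0.02,0,0,0,0,-0.03],[0.0055,0.014,0,0,0,0,-0.03],[0,0,0.015,0,0,0,-0.03],[0,0,0.02,0,0,0,-0.03],[0,0,0.02,0,0,0,-0.03],[0,0,0.015,0,0,0,-0.03],[0,0,0.01,0,0,0,-0.03],[0,0,0,0,0,0,-0.03],[0,0,0,0,0,0,-0.03]]])

```text
time_s: 11.85
position: [0.471, 0.2276, 0.1194]
tool_rot: [[-0.878, 0.478, 0.001], [0.478, 0.878, 0.0], [-0.001, 0.001, -1.0]]
ft_force: [-0.7, 0.1, -0.7]
grip_width: 0.0419
gripper_force: 9.9
```

```bash
python3 - <<'E'
from m import *
print(telemetry.observe()["position"])
a=[S["scene"]["image"][200:340,140:280],S["side"]["image"][270:370,260:360]]
cv2.imwrite("pics/c6.png",np.hstack([cv2.resize(x,(400,400)) for x in a])[...,::-1])
E
```

```text
[0.47099634 0.22751372 0.1194105 ]
```

View pics/c6.png

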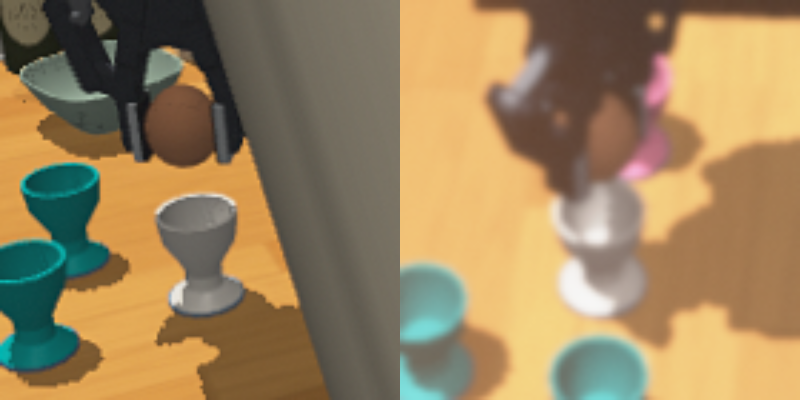

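The egg hangs at scene-crop (182,125) above the cup rim at (197,212), clear of everything. I'll check the centring with the scene ray before the last drop.

```bash
python3 - <<'E'
from m import *
h=hsv("scene"); m=((h[...,0]<14)&(h[...,1]>60)&(h[...,2]>30)).astype(np.uint8)
b,st,c=comp(m,(185,226,222,262)); print(st,c)
d=S["scene"]
e=(140+182*.35,200+125*.35); 
for px in(e,tuple(c),(st[0]+st[2]/2,st[1]+st[3]/2)): print("egg at z.116",plane(d,[px],.1164).round(4))
print("view dir",(d["R"]@ray(d,[e])[0]).round(2))
r=(140+197*.35,200+212*.35); print("rim",plane(d,[r],.06).round(4))
P,ok=pts(d,np.argwhere(b)[:,::-1]); print(np.percentile(P[ok],[2,50,98],axis=0).round(4).tolist())
# apparent depth check of egg vs cup lateral: both from same camera
E
```

```text
[190 230  26  28 571] [202.66374781 243.57267951]
egg at z.116 [[0.4707 0.2286 0.1164]]
egg at z.116 [[0.4722 0.23   0.1164]]
egg at z.116 [[0.4702 0.2298 0.1164]]
view dir [ 0.93 -0.17 -0.42]
rim [[0.469  0.2264 0.06  ]]
[[0.4512, 0.2153, 0.1005], [0.4579, 0.2325, 0.1228], [0.4776, 0.2488, 0.1394]]
```

Request:
send_rows(deltas=[[[-0.002,-0.0017,0.005,0,0,0,-0.03],[0,0,0.006,0,0,0,-0.03],[0,0,0.005,0,0,0,-0.03],[0,0,0,0,0,0,-0.03],[0,0,0,0,0,0,-0.03],[0,0,0,0,0,0,-0.03],[0,0,0,0,0,0,-0.03]]])

```text
time_s: 12.92
position: [0.4717, 0.225, 0.103]
tool_rot: [[-0.878, 0.478, 0.0], [0.478, 0.878, 0.0], [-0.0, 0.0, -1.0]]
ft_force: [1.1, 0.2, -0.1]
grip_width: 0.0418
gripper_force: 9.9
```

```bash
python3 - <<'E'
from m import *
h=hsv("scene"); m=((h[...,0]<14)&(h[...,1]>60)&(h[...,2]>30)).astype(np.uint8)
b,st,c=comp(m,(185,230,222,268)); d=S["scene"]; t=telemetry.observe()["position"]
print(t,st,plane(d,[c,(st[0]+st[2]/2,st[1]+st[3]/2)],t[2]-.003).round(4))
a=[S["scene"]["image"][200:340,140:280],S["side"]["image"][270:370,260:360]]
cv2.imwrite("pics/c7.png",np.hstack([cv2.resize(x,(400,400)) for x in a])[...,::-1])
E
```

```text
[0.47169017 0.22497036 0.10290859] [193 238  25  28 562] [[0.4739 0.2273 0.0999]
 [0.4733 0.2268 0.0999]]
```

View pics/c7.png

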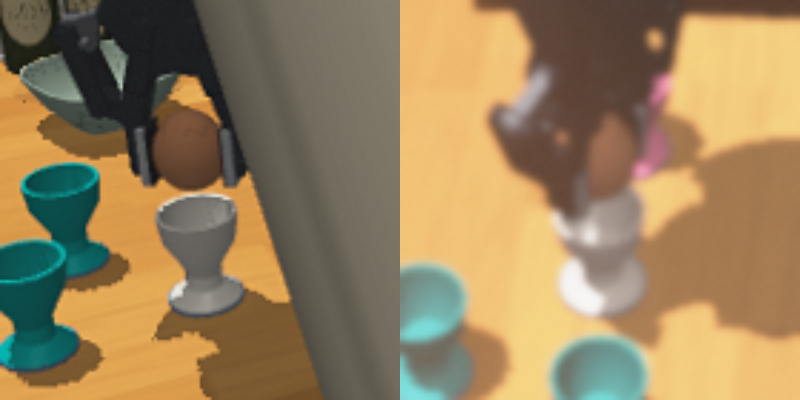

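The egg at scene-crop (190,150) is centred over the cup at (197,212), upright and with a clear gap. Handing in.

```bash
python3 -c "
from rig import env
print(env.close_job())"
```

```text
the job is handed in; nothing more can be done
None
```

The job is handed in with the egg held upright at about 10 N over the white cup, by my measurements centred within about 2 mm and its lower end about 15 mm above the rim; no verdict was returned.

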